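# Tip the connectors into the parts case and shut it

## Robot

A 6-joint arm with a two-finger parallel gripper is mounted at the origin on a cart in front of the work surface, level with it; the furniture and walls round the work are solid. World frame = base frame: x ahead of the robot, y to its left, z up, the work surface at z = 0. Lengths are in m, angles in rad, forces in N, time in s.
With the tool pointing down it reaches from about 0.3 to 0.875 m from the base axis. Payload 6.4 kg.
Tool frame: the origin (TCP) lies on the mounting face of the last link; the fingertips stand 173 mm ahead of it and the grasp point (between the pads) lies 155 mm ahead of it; z points along the fingers, y is the line along which they close (so a half turn about z gives the same grasp; the last joint's range is limited). The gripper opens to 85 mm and grips with 20 to 120 N. Pads are 22 mm wide; open, the fingers measure 114 mm over their backs; the gripper's body (76 mm by 85 mm) begins 54 mm behind the grasp point. The pads swing forward as they close: fully open they stand 13 mm farther back than shut.
Start: joints at [-1.488, 0.181, 1.607, -0, 1.354, -0.206], TCP at [0.164, -0.551, 0.405] pointing down, gripper open.
Joint ranges: [-2.99, 2.99], [-0.89, 2.07], [0.3, 2.58], [-1.14, 4.28], [0, 2.63], [-3.12, 3.12]. Speed limits (rad/s): [2.57, 2.57, 3.01, 3.14, 3.14, 3.14].

## Interface

Orientations are given as a unit quaternion [x, y, z, w].
In Python, from cell import state, grab_frame, sign_off gives the robot as it stands.
- The arm moves only by the tool play_rows, never from a script. Its argument "plan" is a list of rows, each a list of 2 entries, a list of its own where there are three numbers: the shift along the world's x, y, z in m, then the turn about the world's z in degrees. In form: [[[x, y, z], turn], ...]. A call has 1 to 8 rows; each row is the pose to reach, as a shift and turn from the pose commanded when the call began; what a row does not reach only later rows make up. A row lasts 1/12 s, in which the tool goes at most 41.7 mm and 7.16 degrees, less where a joint would pass 70% of its speed; a pose out of reach is approached as far as the arm can. A call with a gripper value outside its range is refused whole. "hand" is the closure in counts, from 0 (fully open) to 255 (shut), set as the call begins (left out, the last holds). The fingers move at their own pace and stop on an object; "grip_force" is the grip in N (left out, the last holds). Time passes only in rows, so rows that repeat a pose let the fingers close. It gives the time, the measured TCP pose, the force, the opening and the grip force at its end, in the units of the state.
- state(): the state, without advancing time (a new reading comes with each control period).
- grab_frame(name): name is "scene" or "side" or "wrist"; returns a dict with "img" (384x512x3 uint8, blue, green, red), "depth" (384x512 float32, m along the optical axis (not along the pixel's ray), 0 where there is no reading), "fx", "fy", "cx", "cy" (pixels), "rvec" (rotation vector, rad) and "tvec" (3), from world to camera coordinates, as OpenCV has them. Camera axes: x right, y down, z forward; pixel columns grow to the right and rows downward; lengths in m; the calibration is good to about 2 mm. A picture is of the moment at which its call begins.
- sign_off(): hands the job in; it is judged then, once.
The state is a dict: "clock": time; "joint_positions": joint angles; "dq": joint speeds; "joint_efforts": joint torques, N m; "ee_pos": TCP position; "ee_rot": TCP orientation; "contact_force": force on the tool from outside, world axes, zero at the start; "ft_torque": the same for the moment, N m; "finger_gap": finger opening in m; "grip_force": force on a finger pad.
Only numpy, scipy, OpenCV 4.12 (cv2) and the standard library are available. Lean on these libraries where they do the work, as an engineer would, in place of code of your own. Each camera call takes 0.05 s, during which the arm holds its last target. There are 200 camera calls.

## Task

Pick up the steel scoop cup by its handle and tip all six connectors out of it into the open parts case. Set the empty cup down gently, upright in the middle of its round mat, and let go of it; only then lower the blue lid until it is fully shut, feeling for the stop and not forcing it. Leave the solder reel, the orange bottle and the label roll where they are.

Things in the scene. Friction and masses are not known exactly. Their poses are not given: they have to be found in the camera images.
- case: Fixed open-topped grey plastic parts case, 120 mm (its x) by 150 mm (its y) outside, 75 mm high, walls and floor 4 mm. Origin: centre of its underside, on the bench. Its x points from the open front (label holder) to the hinged back, z up. It cannot be moved.
- lid (a joint): Angle of the blue lid of the case in rad: 0 = shut flat on the rim, 1.57 = standing upright, 2.1 = its stop, leaning back. The lid is a flat plate 6 mm thick, 150 mm wide, reaching 134 mm from the hinge line (14 mm past the case's front wall). Its hinge is stiff: the lid stays where it is left and needs about 3 N at its front edge all the way down; at 0 it meets a hard stop on the rim, which must not be forced (keep below 30 N).
- lid_hinge (a point): Middle of the lid's hinge line: on the case's axes, 60 mm behind its centre and 75 mm above the bench; the line runs along the case's y.
- lid_front (a point): Middle of the black strip near the lid's free edge, on the lid's outer (upper when shut) face, 128 mm from the hinge line.
- mat: Fixed round black rubber mat, 110 mm across, 3 mm thick, on which the cup stands. Origin: centre of its underside.
- cup: Steel scoop cup, open top, 68 mm across at the foot, 84 mm at the rim, 80 mm high, wall 3.5 mm, floor 5 mm, about 0.18 kg empty, holding the six connectors. Origin: centre of its underside; z up through the mouth; its straight black handle points along its +x and rises outward at 30 degrees, ending 106 mm from the cup's axis. The connectors may cling inside until it is tipped 110 to 125 degrees; set it down with less than 30 N.
- cup_grip (a point): Where to hold the handle: 82 mm out from the cup's axis along its +x, 75 mm above its underside. There the handle is a flat bar 12 mm thick (along the cup's y) and 24 mm deep; its sides are vertical and it can be held between the fingers at any lean within its plane.
- cup_mouth (a point): Centre of the cup's mouth, in the plane of the rim.
- connector_1: Light grey flat-cable connector block with short gold pins on top (1 of 6, all alike), 11 x 34 x 14 mm, 10 g; lies loose in the cup at the start. Origin: centre of its underside; its y runs along its length.
- connector_2: Light grey flat-cable connector block with short gold pins on top (2 of 6, all alike), 11 x 34 x 14 mm, 10 g; lies loose in the cup at the start. Origin: centre of its underside; its y runs along its length.
- connector_3: Light grey flat-cable connector block with short gold pins on top (3 of 6, all alike), 11 x 34 x 14 mm, 10 g; lies loose in the cup at the start. Origin: centre of its underside; its y runs along its length.
- connector_4: Light grey flat-cable connector block with short gold pins on top (4 of 6, all alike), 11 x 34 x 14 mm, 10 g; lies loose in the cup at the start. Origin: centre of its underside; its y runs along its length.
- connector_5: Light grey flat-cable connector block with short gold pins on top (5 of 6, all alike), 11 x 34 x 14 mm, 10 g; lies loose in the cup at the start. Origin: centre of its underside; its y runs along its length.
- connector_6: Light grey flat-cable connector block with short gold pins on top (6 of 6, all alike), 11 x 34 x 14 mm, 10 g; lies loose in the cup at the start. Origin: centre of its underside; its y runs along its length.
- solder_reel: Bystander: blue reel of solder wire, 52 mm across, 36 mm high, standing loose. Origin: centre of its underside.
- flux_bottle: Bystander: small orange bottle with a black cap, 30 mm across, 58 mm high, standing loose. Origin: centre of its underside.
- label_roll: Bystander: white roll of labels, 50 mm across, 30 mm high, lying loose. Origin: centre of its underside.

How it is judged:
On the way, in this order (a step that is already met when the one before it is completed fails the run):
1. the cup is tipped well over (more than 75 degrees) with its mouth over the open case (angle between cup's own z axis and vertical above 1.31 rad and x of cup_mouth in the frame of case between -0.1 and 0.1 m and y of cup_mouth in the frame of case between -0.115 and 0.115 m and z of cup_mouth in the frame of case above 0.06 m and value of joint lid above 1.2 rad), for 0.2 s.
2. all six connectors are in the case, and the cup is let go, upright on its mat, while the lid is still open (x of connector_1 in the frame of case between -0.058 and 0.058 m and y of connector_1 in the frame of case between -0.073 and 0.073 m and z of connector_1 in the frame of case between -0.002 and 0.06 m and x of connector_2 in the frame of case between -0.058 and 0.058 m and y of connector_2 in the frame of case between -0.073 and 0.073 m and z of connector_2 in the frame of case between -0.002 and 0.06 m and x of connector_3 in the frame of case between -0.058 and 0.058 m and y of connector_3 in the frame of case between -0.073 and 0.073 m and z of connector_3 in the frame of case between -0.002 and 0.06 m and x of connector_4 in the frame of case between -0.058 and 0.058 m and y of connector_4 in the frame of case between -0.073 and 0.073 m and z of connector_4 in the frame of case between -0.002 and 0.06 m and x of connector_5 in the frame of case between -0.058 and 0.058 m and y of connector_5 in the frame of case between -0.073 and 0.073 m and z of connector_5 in the frame of case between -0.002 and 0.06 m and x of connector_6 in the frame of case between -0.058 and 0.058 m and y of connector_6 in the frame of case between -0.073 and 0.073 m and z of connector_6 in the frame of case between -0.002 and 0.06 m and angle between cup's own z axis and vertical below 0.12 rad and horizontal distance between cup and mat below 0.022 m and height (world z) of cup below 0.01 m and contact force between the fingers and cup below 0.3 N and value of joint lid above 0.6 rad), for 0.2 s.
At the end, for the whole second after the job is handed in: All six connectors lie inside the case, the lid is shut to within 0.035 rad (about 4 mm at its front edge), and the empty cup stands upright (within 0.12 rad) and at rest on its mat, its axis within 22 mm (its foot wholly on the mat) of the mat's centre, let go (x of connector_1 in the frame of case between -0.058 and 0.058 m and y of connector_1 in the frame of case between -0.073 and 0.073 m and z of connector_1 in the frame of case between -0.002 and 0.06 m and x of connector_2 in the frame of case between -0.058 and 0.058 m and y of connector_2 in the frame of case between -0.073 and 0.073 m and z of connector_2 in the frame of case between -0.002 and 0.06 m and x of connector_3 in the frame of case between -0.058 and 0.058 m and y of connector_3 in the frame of case between -0.073 and 0.073 m and z of connector_3 in the frame of case between -0.002 and 0.06 m and x of connector_4 in the frame of case between -0.058 and 0.058 m and y of connector_4 in the frame of case between -0.073 and 0.073 m and z of connector_4 in the frame of case between -0.002 and 0.06 m and x of connector_5 in the frame of case between -0.058 and 0.058 m and y of connector_5 in the frame of case between -0.073 and 0.073 m and z of connector_5 in the frame of case between -0.002 and 0.06 m and x of connector_6 in the frame of case between -0.058 and 0.058 m and y of connector_6 in the frame of case between -0.073 and 0.073 m and z of connector_6 in the frame of case between -0.002 and 0.06 m and angle between cup's own z axis and vertical below 0.12 rad and horizontal distance between cup and mat below 0.022 m and height (world z) of cup below 0.01 m and contact force between the fingers and cup below 0.3 N and value of joint lid below 0.035 rad and linear speed of cup below 0.02 m/s); the robot touches nothing.
It fails at once if the solder reel is pushed or lifted more than 30 mm from its place (distance of solder_reel from where it was at the start of the episode above 0.03 m).
It fails at once if the orange bottle is pushed or lifted more than 30 mm from its place (distance of flux_bottle from where it was at the start of the episode above 0.03 m).
It fails at once if the label roll is pushed or lifted more than 30 mm from its place (distance of label_roll from where it was at the start of the episode above 0.03 m).
It fails at once if the cup is set down hard: more than 30 N on its mat (contact force between cup and mat above 30 N).
It fails at once if the lid or the case is forced: the fingers press on them with more than 30 N (contact force between the fingers and case above 30 N).
It also fails if it takes over 72 s, if anything falls off the work surface, if the arm or the gripper's body presses on something with over 40 N, if the wrist force passes 120 N, or if a joint passes its speed limit or range.

## Working session

There is one attempt and no reset: what is moved stays moved. The work goes in short steps, Python scripts to look and compute and a tool call to move; the robot and the scene stay as the last step left them, time stands still between calls to the robot, and variables do not carry over. Pictures are saved under pics/ and viewed, at most 10 in all, crops included, and the job is handed in when it is done.

Besides the shell and the picture viewer there is one more tool, called after "Call:" by a JSON object that holds its "method" and its "body". play_rows: Moves the arm, as the interface text tells. Its arguments: {"type":"object","properties":{"plan":{"type":"array","items":{"type":"array"}},"hand":{"type":"number"},"grip_force":{"type":"number"}},"required":["plan"]}

```bash
mkdir -p pics; cat > h.py <<'E'
import numpy as np, cv2
from cell import state, grab_frame
def snap(n,tag):
    f=grab_frame(n); np.savez(f'pics/{tag}.npz',**f); cv2.imwrite(f'pics/{tag}.png',f['img']); return f
def load(tag): return dict(np.load(f'pics/{tag}.npz'))
def world(f,uv=None):
    R=cv2.Rodrigues(f['rvec'])[0]; d=f['depth']
    v,u=np.mgrid[:d.shape[0],:d.shape[1]]
    p=np.stack([(u-f['cx'])/f['fx']*d,(v-f['cy'])/f['fy']*d,d],-1)
    w=(p-f['tvec'].reshape(3))@R
    w[d==0]=np.nan
    return w if uv is None else np.array([w[b,a] for a,b in uv])
def proj(f,P): return cv2.projectPoints(np.array(P,float).reshape(-1,3),f['rvec'],f['tvec'],np.array([[f['fx'],0,f['cx']],[0,f['fy'],f['cy']],[0,0,1.]]),None)[0].reshape(-1,2)
E
python3 - <<'E'
from h import *
s=state(); print({k:np.round(v,3) for k,v in s.items()})
a=snap('scene','s0'); b=snap('side','d0')
cv2.imwrite('pics/both0.png',cv2.resize(np.vstack([a['img'],b['img']]),(400,600)) if 0 else cv2.resize(np.hstack([a['img'],b['img']]),(800,300)))
E
```

```text
{'clock': np.float64(0.0), 'joint_positions': array([-1.488,  0.182,  1.608, -0.   ,  1.354, -0.206]), 'dq': array([-0.001, -0.001,  0.   ,  0.001, -0.   ,  0.001]), 'joint_efforts': array([-0.0000e+00, -4.4487e+01, -3.5134e+01, -0.0000e+00,  9.0000e-03,
        0.0000e+00]), 'ee_pos': array([ 0.164, -0.551,  0.404]), 'ee_rot': array([ 0.99 ,  0.144,  0.   , -0.001]), 'contact_force': array([-0.512,  0.031, -0.391]), 'ft_torque': array([0.077, 0.023, 0.035]), 'grip_force': np.float64(0.0), 'finger_gap': np.float64(0.086)}
```

View pics/s0.png

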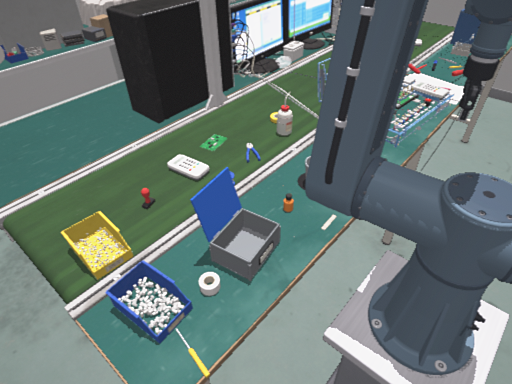

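View pics/d0.png

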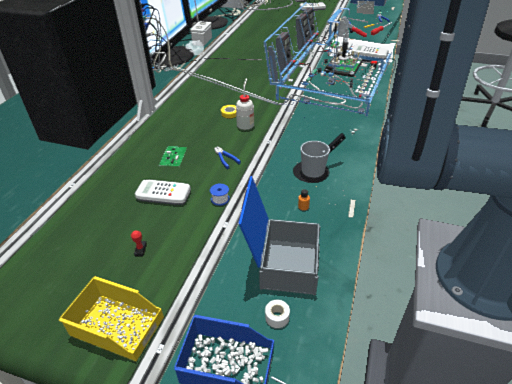

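```bash
python3 - <<'E'
from h import *
d=load('d0'); s=load('s0')
W=world(d); S=world(s)
print('campos',[-cv2.Rodrigues(f['rvec'])[0].T@f['tvec'].reshape(3) for f in (d,s)])
np.set_printoptions(precision=3,suppress=True)
for n,uv in dict(caserimFR=(319,224),rimR=(317,262),bottle=(304,192),reel=(220,188),label=(272,306),handle=(338,140),mat=(305,178),lid=(254,222),cupfront=(313,165),bench=(350,270)).items(): print(n,world(d,[uv])[0])
P=np.vstack([W.reshape(-1,3),S.reshape(-1,3)]); C=np.vstack([d['img'].reshape(-1,3),s['img'].reshape(-1,3)])
ok=np.isfinite(P).all(1)&(P[:,0]>.15)&(P[:,0]<.95)&(np.abs(P[:,1])<.6)&(P[:,2]>-.03)&(P[:,2]<.3); P=P[ok];C=C[ok]
# top-down map 1.5mm
res=.002; img=np.zeros((400,600,3),np.uint8)
o=np.argsort(P[:,2]);P=P[o];C=C[o]
u=((.6-P[:,1])/res).astype(int); v=((.95-P[:,0])/res).astype(int)
img[v.clip(0,399),u.clip(0,599)]=C
cv2.imwrite('pics/top.png',img); np.savez('pics/P.npz',P=P,C=C)
E
```

```text
campos [array([0.31277171, 0.70815154, 0.76694207]), array([-0.00335337,  0.54581823,  0.75966784])]
caserimFR [0.39  0.014 0.071]
rimR [0.371 0.132 0.075]
bottle [ 0.452 -0.106  0.056]
reel [ 0.682 -0.082  0.033]
label [0.441 0.236 0.03 ]
handle [ 0.403 -0.331  0.084]
mat [ 0.474 -0.229  0.002]
lid [0.514 0.124 0.147]
cupfront [ 0.455 -0.235  0.05 ]
bench [0.3   0.071 0.002]
```

View pics/top.png

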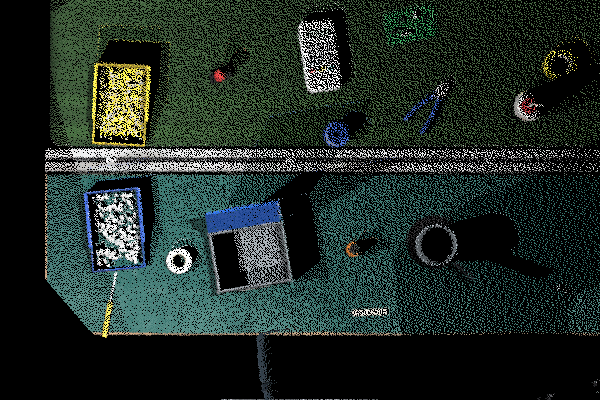

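```bash
python3 - <<'E'
from h import *
from scipy.optimize import least_squares
np.set_printoptions(precision=4,suppress=True)
z=np.load('pics/P.npz');P,C=z['P'],z['C'].astype(int)
def box(x0,x1,y0,y1,z0,z1): return (P[:,0]>x0)&(P[:,0]<x1)&(P[:,1]>y0)&(P[:,1]<y1)&(P[:,2]>z0)&(P[:,2]<z1)
blue=(C[:,0]>C[:,2]+50)
m=box(.3,.6,-.02,.22,.069,.080)&~blue; r=cv2.minAreaRect(P[m,:2].astype(np.float32)); print('case rim',r)
m=box(.3,.6,-.02,.22,.06,.3)&blue; L=P[m]; print('lid n',m.sum(), L[:,2].max()); 
c=L.mean(0); n=np.linalg.svd(L-c,full_matrices=False)[2][2]; print('lid plane',c,n, 'toppts',L[L[:,2]>L[:,2].max()-.006].mean(0))
# cup rim circle
m=box(.38,.55,-.36,-.19,.078,.0875)
q=P[m]; q=q[np.hypot(q[:,0]-.464,q[:,1]+.272)<.048]
def res(p): return np.hypot(q[:,0]-p[0],q[:,1]-p[1])-p[2]
s=least_squares(res,[.464,-.272,.04],loss='soft_l1',f_scale=.003); print('cup rim',s.x,len(q),q[:,2].mean())
dark=C.sum(1)<120
m=box(.3,.6,-.45,-.2,-.001,.006)&dark; q=P[m]; q2=q[np.hypot(q[:,0]-.464,q[:,1]+.272)<.06]; print('mat',cv2.minEnclosingCircle(q2[:,:2].astype(np.float32)),len(q2))
m=box(.3,.6,-.45,-.2,.04,.13)&(np.hypot(P[:,0]-s.x[0],P[:,1]-s.x[1])>.047); h=P[m]; print('handle',len(h),h.min(0),h.max(0),h.mean(0))
v=h.mean(0)[:2]-s.x[:2]; print('handle az deg',np.degrees(np.arctan2(v[1],v[0])), 'reach',np.hypot(*(h[:,:2]-s.x[:2]).T).max())
for n,c,rad in (('bottle',(.452,-.106),.03),('reel',(.682,-.082),.04),('label',(.441,.236),.04)):
    m=(np.hypot(P[:,0]-c[0],P[:,1]-c[1])<rad)&(P[:,2]>.02); print(n,cv2.minEnclosingCircle(P[m,:2].astype(np.float32)))
E
```

```text
case rim ((0.43708816170692444, 0.09913354367017746), (0.123356893658638, 0.15415439009666443), 9.227021217346191)
lid n 3535 0.20601999805898882
lid plane [0.5148 0.1195 0.1465] [ 0.9465  0.1556 -0.2827] toppts [0.5329 0.1189 0.2026]
cup rim [ 0.4596 -0.2728  0.0397] 129 0.08095430312939338
mat ((0.44912657141685486, -0.2604002356529236), 0.04655462130904198) 139
handle 143 [ 0.3851 -0.3513  0.0492] [ 0.4288 -0.3072  0.0997] [ 0.4068 -0.329   0.0787]
handle az deg -133.2596379674661 reach 0.10778617361246197
bottle ((0.45031866431236267, -0.10792040079832077), 0.01599322259426117)
reel ((0.6807272434234619, -0.0746774673461914), 0.028154591098427773)
label ((0.42732664942741394, 0.24108856916427612), 0.02624373324215412)
```

Call:
{"method": "play_rows", "body": {"plan": [[[0.03, 0.027, -0.01], 6], [[0.06, 0.054, -0.02], 12], [[0.09, 0.082, -0.03], 18], [[0.12, 0.109, -0.04], 24], [[0.15, 0.136, -0.05], 30], [[0.18, 0.163, -0.06], 30], [[0.21, 0.191, -0.065], 30], [[0.235, 0.215, -0.07], 30]], "hand": 0, "grip_force": 25}}

```text
clock: 0.77
ee_pos: [0.4001, -0.3339, 0.3338]
ee_rot: [0.919, 0.395, 0.0, -0.001]
contact_force: [0.6, -0.4, -0.2]
finger_gap: 0.0852
grip_force: 0.0
```

```bash
python3 - <<'E'
from h import *
np.set_printoptions(precision=4,suppress=True)
f=snap('wrist','w1'); s=state(); print(s['ee_pos'],s['ee_rot'])
W=world(f); g=np.isfinite(W[...,2])
m=g&(W[...,2]>.045)&(W[...,2]<.13)&(np.hypot(W[...,0]-.46,W[...,1]+.273)>.048)&(np.hypot(W[...,0]-.46,W[...,1]+.273)<.112)&(f['img'].sum(2)<200)
h=W[m]; print(len(h)); 
if len(h)>20:
    print(h.min(0),h.max(0)); print(cv2.fitLine(h[:,:2].astype(np.float32),cv2.DIST_HUBER,0,.01,.01).ravel(), cv2.minAreaRect(h[:,:2].astype(np.float32)))
E
```

```text
[ 0.4028 -0.3301  0.3328] [ 0.9179  0.3967  0.0014 -0.0021]
1263
[ 0.3867 -0.3569  0.0687] [ 0.4328 -0.3058  0.1022]
[ 0.6587  0.7524  0.4105 -0.33  ] ((0.4084981679916382, -0.33224549889564514), (0.061280615627765656, 0.011757136322557926), 48.66191864013672)
```

View pics/w1.png

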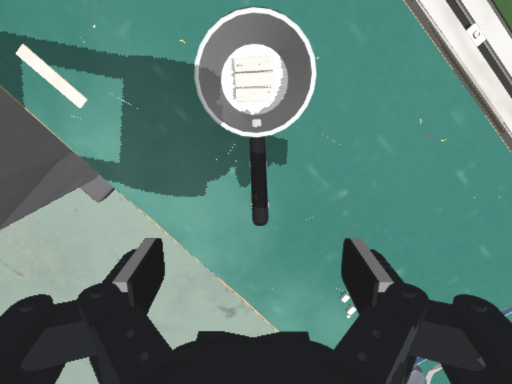

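Call:
{"method": "play_rows", "body": {"plan": [[[0.0066, 0.0015, -0.02], 2], [[0.0066, 0.0015, -0.05], 2], [[0.0066, 0.0015, -0.08], 2], [[0.0066, 0.0015, -0.102], 2], [[0.0066, 0.0015, -0.102], 2], [[0.0066, 0.0015, -0.102], 2]]}}

```text
clock: 1.32
ee_pos: [0.4049, -0.3342, 0.2316]
ee_rot: [0.912, 0.411, -0.0, -0.002]
contact_force: [0.4, 0.3, 0.4]
finger_gap: 0.0854
grip_force: 0.0
```

Call:
{"method": "play_rows", "body": {"plan": [[[0, 0, 0], 0], [[0, 0, 0], 0], [[0, 0, 0], 0], [[0, 0, 0], 0], [[0, 0, 0], 0], [[0, 0, 0], 0], [[0, 0, 0], 0], [[0, 0, 0], 0]], "hand": 255, "grip_force": 25}}

```text
clock: 1.98
ee_pos: [0.4054, -0.3349, 0.2332]
ee_rot: [0.912, 0.411, -0.0, 0.0]
contact_force: [-1.4, -0.1, 4.8]
finger_gap: 0.0118
grip_force: 29.3
```

Call:
{"method": "play_rows", "body": {"plan": [[[0, 0, 0.01], 0], [[0, 0, 0.025], 0], [[0, 0, 0.045], 0], [[0, 0, 0.07], 0], [[0, 0, 0.1], 0], [[0, 0, 0.12], 0], [[0, 0, 0.12], 0], [[0, 0, 0.12], 0]]}}

```text
clock: 2.65
ee_pos: [0.4055, -0.3348, 0.3537]
ee_rot: [0.912, 0.411, 0.0, 0.001]
contact_force: [0.4, 0.1, -2.9]
finger_gap: 0.0115
grip_force: 28.3
```

```bash
python3 - <<'E'
from h import *
np.set_printoptions(precision=4,suppress=True)
s=state(); print(s['ee_pos'],s['contact_force'],s['ft_torque'],s['finger_gap'],s['grip_force'])
f=snap('side','d1'); cv2.imwrite('pics/d1c.png',cv2.resize(f['img'][60:260,220:440],None,fx=2.5,fy=2.5))
E
```

```text
[ 0.4055 -0.3348  0.3537] [ 0.4474  0.1181 -2.8889] [-0.1228  0.11    0.037 ] 0.01150310119550611 28.264271914958954
```

View pics/d1c.png

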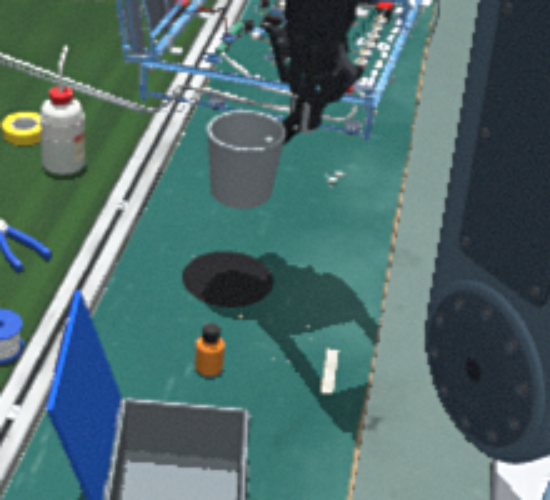

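Call:
{"method": "play_rows", "body": {"plan": [[[0.003, 0.012, 0], 6], [[0.01, 0.04, 0], 12], [[0.018, 0.075, 0], 18.5], [[0.026, 0.11, 0], 25], [[0.035, 0.145, 0], 31.5], [[0.043, 0.18, -0.005], 38], [[0.05, 0.212, -0.015], 44.5], [[0.056, 0.232, -0.02], 50.4]]}}

```text
clock: 3.37
ee_pos: [0.4603, -0.0993, 0.3297]
ee_rot: [0.647, 0.762, -0.0, -0.003]
contact_force: [-0.1, 0.2, -4.0]
finger_gap: 0.0117
grip_force: 28.3
```

```bash
python3 - <<'E'
from h import *
np.set_printoptions(precision=4,suppress=True)
f=load('d1'); W=world(f); m=(f['img'].max(2)<60)&(np.abs(W[...,2]-.003)<.006)&(np.hypot(W[...,0]-.46,W[...,1]+.27)<.062)
n,lab,st,ce=cv2.connectedComponentsWithStats(m.astype(np.uint8)); i=1+st[1:,4].argmax(); q=W[lab==i]; print('mat',cv2.minEnclosingCircle(q[:,:2].astype(np.float32)),cv2.fitEllipse(q[cv2.convexHull(q[:,:2].astype(np.float32),returnPoints=False).ravel()][:,:2].astype(np.float32)),q[:,2].mean())
s=state(); print(s['ee_pos'],s['ee_rot'],s['contact_force'])
f=snap('side','d2'); cv2.imwrite('pics/d2c.png',cv2.resize(f['img'][60:320,200:440],None,fx=2.2,fy=2.2))
# rim near-side edge & cup rim
W=world(f); m=(np.abs(W[...,2]-.075)<.004)&(np.hypot(W[...,0]-.437,W[...,1]-.099)<.1); q=W[m]; print('case',cv2.minAreaRect(q[:,:2].astype(np.float32)))
E
```

```text
mat ((0.46265900135040283, -0.2676236927509308), 0.056119319051504135) ((0.46368685364723206, -0.26726382970809937), (0.10637106746435165, 0.10951384902000427), 133.22454833984375) 0.0017629523195842318
[ 0.4603 -0.0993  0.3297] [ 0.6471  0.7624 -0.0003 -0.0028] [-0.1467  0.2316 -3.9893]
case ((0.43870046734809875, 0.09869590401649475), (0.12471309304237366, 0.1533302366733551), 9.385238647460938)
```

View pics/d2c.png

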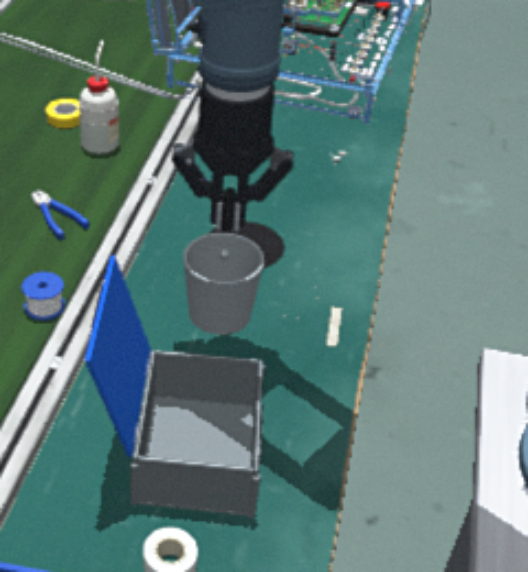

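Call:
{"method": "play_rows", "body": {"plan": [[[0, 0, -0.025], 0], [[0, 0, -0.048], 0], [[-0.0016, 0.0099, -0.048], 0], [[-0.0024, 0.015, -0.038], 0], [[-0.0034, 0.021, -0.0283], 0], [[-0.0045, 0.028, -0.0193], 0], [[-0.0057, 0.0354, -0.0109], 0], [[-0.0071, 0.0437, -0.0033], 0]]}}

```text
clock: 4.08
ee_pos: [0.4546, -0.0586, 0.332]
ee_rot: [0.65, 0.76, 0.001, 0.002]
contact_force: [0.9, -1.6, -1.9]
finger_gap: 0.0114
grip_force: 29.0
```

```bash
python3 - <<'E'
from h import *
np.set_printoptions(precision=4,suppress=True)
s=state(); print(s['ee_pos'],s['contact_force'],s['ft_torque'],s['finger_gap'],s['grip_force'])
f=snap('side','d3'); cv2.imwrite('pics/d3c.png',cv2.resize(f['img'][100:320,220:380],None,fx=2.5,fy=2.5))
E
```

```text
[ 0.4546 -0.0586  0.332 ] [ 0.9364 -1.5709 -1.9266] [-0.5209 -0.2023 -0.0013] 0.011434463494647405 28.97675335407257
```

View pics/d3c.png

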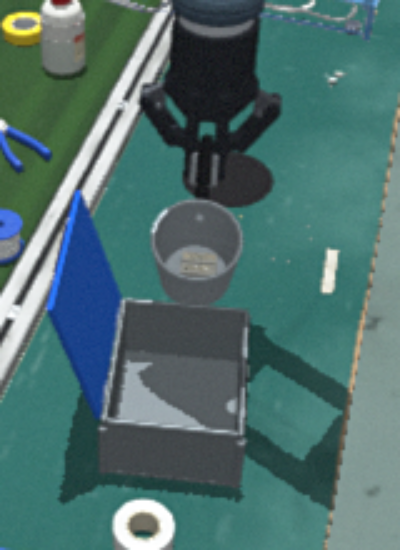

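Call:
{"method": "play_rows", "body": {"plan": [[[-0.002, 0.0126, 0.0095], 0], [[-0.0043, 0.0263, 0.0173], 0], [[-0.0066, 0.0408, 0.0234], 0], [[-0.0091, 0.0559, 0.0277], 0], [[-0.0116, 0.0715, 0.03], 0], [[-0.0141, 0.0871, 0.0304], 0], [[-0.0167, 0.1027, 0.0289], 0], [[-0.0191, 0.118, 0.0255], 0]]}}

```text
clock: 4.8
ee_pos: [0.4353, 0.0599, 0.3568]
ee_rot: [0.65, 0.76, 0.001, 0.002]
contact_force: [0.5, -1.3, 0.5]
finger_gap: 0.0117
grip_force: 31.7
```

```bash
cat >> h.py <<'E'
def tilt(tag):
    "fit the foot disc / wall: print grey points near the tool for the tilt"
    s=state(); f=snap('side',tag); W=world(f); p=s['ee_pos']-np.array([0,0,.155])
    r=np.array([.160,-.987]); b=W[...,:2]-p[:2]; d=b@r; a=b@np.array([.987,.160]); z=W[...,2]-p[2]
    m=(np.abs(a)<.05)&(d>-.16)&(d<.14)&(z>-.145)&(z<.06)&(W[...,2]>.082)
    print(np.round(s['ee_pos'],4),np.round(s['contact_force'],1),np.round(s['ft_torque'],2))
    return d[m]*1e3,z[m]*1e3,a[m]*1e3,f['img'][m]
E
python3 - <<'E'
from h import *
d,z,a,c=tilt('d4')
# side profile picture: d right, z up
img=np.full((220,320,3),255,np.uint8); img[(60-z).astype(int).clip(0,219),(d+160).astype(int).clip(0,319)]=c
cv2.circle(img,(160,60),3,(0,0,255),-1)
f=load('d4'); c=cv2.resize(f['img'][120:320,200:400],(500,500)); im=cv2.copyMakeBorder(cv2.resize(img,(290,200)),0,300,0,0,0)
cv2.imwrite('pics/d4c.png',np.hstack([c,im]))
E
```

```text
[0.4353 0.0599 0.3568] [ 0.5 -1.3  0.5] [-0.68 -0.02  0.01]
```

View pics/d4c.png

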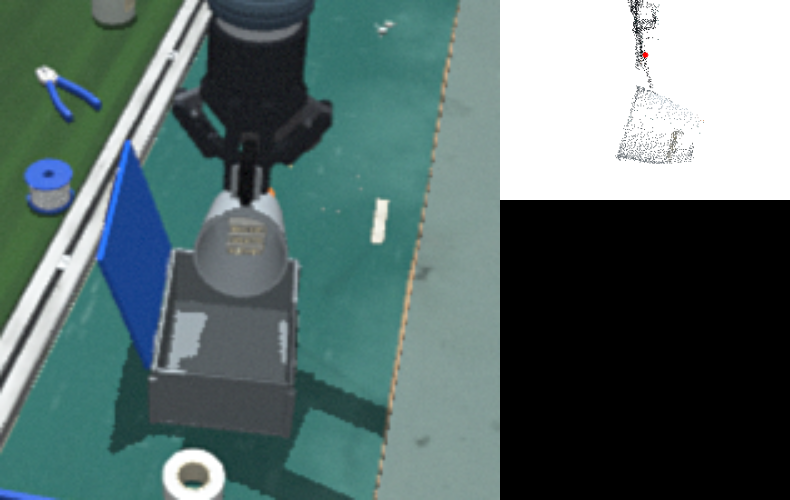

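Call:
{"method": "play_rows", "body": {"plan": [[[-0.0024, 0.0148, -0.0054], 0], [[-0.0047, 0.0288, -0.0124], 0], [[-0.0068, 0.0419, -0.0212], 0], [[-0.0087, 0.0538, -0.0315], 0], [[-0.0104, 0.0645, -0.0433], 0], [[-0.0119, 0.0735, -0.0562], 0], [[-0.0128, 0.0791, -0.0661], 0], [[-0.0128, 0.0791, -0.0661], 0]]}}

```text
clock: 5.52
ee_pos: [0.4221, 0.14, 0.2887]
ee_rot: [0.649, 0.761, 0.001, -0.001]
contact_force: [0.4, 6.5, 5.7]
finger_gap: 0.0116
grip_force: 34.2
```

```bash
python3 - <<'E'
from h import *
d,z,a,c=tilt('d5')
img=np.full((220,320,3),255,np.uint8); img[(60-z).astype(int).clip(0,219),(d+160).astype(int).clip(0,319)]=c
cv2.circle(img,(160,60),3,(0,0,255),-1)
f=load('d5'); c=cv2.resize(f['img'][120:320,200:400],(500,500)); im=cv2.copyMakeBorder(cv2.resize(img,(290,200)),0,300,0,0,0)
cv2.imwrite('pics/d5c.png',np.hstack([c,im]))
E
```

```text
[0.4221 0.14   0.2887] [0.4 6.5 5.7] [ 0.92 -0.34  0.27]
```

View pics/d5c.png

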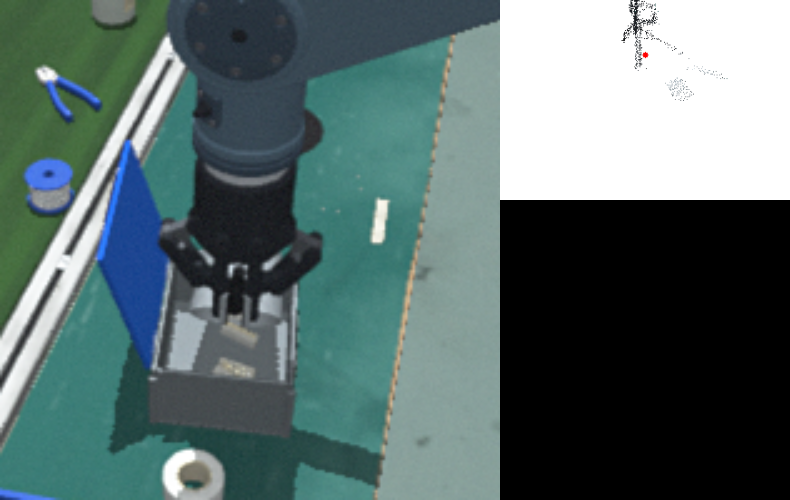

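Call:
{"method": "play_rows", "body": {"plan": [[[-0.0005, 0.0035, -0.005], 0], [[-0.0005, 0.0035, -0.005], 0], [[0.0045, 0.004, -0.005], 0], [[-0.0055, 0.003, -0.005], 0], [[0.0045, 0.004, -0.005], 0], [[-0.0055, 0.003, -0.005], 0], [[-0.0005, 0.0035, -0.005], 0], [[0, 0, 0], 0]]}}

```text
clock: 6.23
ee_pos: [0.4211, 0.1389, 0.2878]
ee_rot: [0.65, 0.76, -0.001, -0.002]
contact_force: [-0.8, 0.5, -1.1]
finger_gap: 0.0115
grip_force: 33.3
```

Call:
{"method": "play_rows", "body": {"plan": [[[0, 0, 0.02], 0], [[0, 0, 0.05], 0], [[0, 0, 0.08], 0], [[0, 0, 0.1], 0], [[0, 0, 0.1], 0], [[0, 0, 0.1], 0], [[0, 0, 0.1], 0]]}}

```text
clock: 6.82
ee_pos: [0.4217, 0.138, 0.3873]
ee_rot: [0.65, 0.76, -0.001, -0.001]
contact_force: [0.5, 0.8, -2.3]
finger_gap: 0.0114
grip_force: 33.0
```

```bash
python3 - <<'E'
from h import *
d,z,a,c=tilt('d6')
img=np.full((220,320,3),255,np.uint8); img[(60-z).astype(int).clip(0,219),(d+160).astype(int).clip(0,319)]=c
cv2.circle(img,(160,60),3,(0,0,255),-1)
f=load('d6'); c=cv2.resize(f['img'][120:320,200:400],(500,500)); im=cv2.copyMakeBorder(cv2.resize(img,(290,200)),0,300,0,0,0)
g=snap('scene','s6')['img'][180:290,190:300]; im[210:500,:290]=cv2.resize(g,(290,290))
cv2.imwrite('pics/d6c.png',np.hstack([c,im]))
E
```

```text
[0.4217 0.138  0.3873] [ 0.5  0.8 -2.3] [ 0.12  0.04 -0.03]
```

View pics/d6c.png

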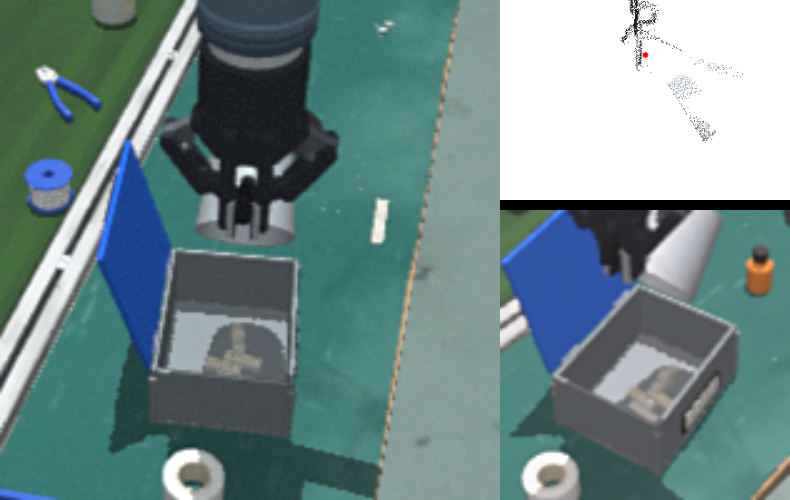

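```bash
cat >> h.py <<'E'
def cupfit(d,z,a,c,lo=-10,hi=140):
    g=(c.max(1).astype(int)-c.min(1)<25)&(c.mean(1)>75)
    d,z,a=d[g],z[g],a[g]; best=[]
    for t in range(lo,hi,2):
        r=np.radians(t); x=d*np.cos(r)+z*np.sin(r)+82; y=-d*np.sin(r)+z*np.cos(r)+75
        R=np.hypot(x,a); ra=34+y/10
        e=np.minimum(np.minimum(abs(R-ra),abs(R-ra+3.5))+1e3*((y<-3)|(y>83)), np.abs(y)+1e3*(R>36))
        best.append((np.median(np.minimum(e,30)),(e<3).mean(),t))
    return len(d),sorted(best,key=lambda b:-b[1])[:4]
E
python3 - <<'E'
from h import *
print(cupfit(*tilt('d7')))
W=world(load('d7')); cc=load('d7')['img']
y=np.array([-np.sin(np.radians(9.3)),np.cos(np.radians(9.3))]); x=np.array([y[1],-y[0]])
b=W[...,:2]-[.438,.099]; X=b@x;Y=b@y
m=(abs(X)<.054)&(abs(Y)<.069)&(W[...,2]<.06)&(W[...,2]>-.01)
print('floor pts',m.sum(),'raised',(m&(W[...,2]>.011)).sum(),'zmax',np.nanpercentile(W[...,2][m&(W[...,2]>.011)],[50,90,99]))
q=m&(W[...,2]>.011)&(W[...,2]<.05); print(np.c_[X[q],Y[q]].min(0),np.c_[X[q],Y[q]].max(0), q.sum())
E
```

```text
[0.4217 0.138  0.3868] [-0.3 -0.7 -1.4] [0.15 0.04 0.01]
(610, [(np.float64(4.605069000120192), np.float64(0.3819672131147541), 132), (np.float64(3.949196520588501), np.float64(0.380327868852459), 130), (np.float64(5.735572843310809), np.float64(0.3655737704918033), 134), (np.float64(30.0), np.float64(0.3655737704918033), 136)])
floor pts 1191 raised 190 zmax [0.01445434 0.02857559 0.05067464]
[-0.04132318 -0.06885052] [0.05396147 0.02670268] 187
```

```bash
python3 - <<'E'
from h import *
np.set_printoptions(precision=3,suppress=True,linewidth=200)
for t in ('d7','s6'):
    f=load(t); W=world(f); c=f['img'].astype(int)
    y=np.array([-np.sin(np.radians(9.3)),np.cos(np.radians(9.3))]); x=np.array([y[1],-y[0]])
    b=W[...,:2]-[.438,.099]; X=b@x;Y=b@y
    m=(abs(X)<.054)&(abs(Y)<.069)&(W[...,2]<.05)&(W[...,2]>-.01)&((W[...,2]>.012)|(c[...,2]-c[...,0]>10))
    H=np.zeros((11,14)); np.maximum.at(H,((X[m]+.055)//.01).astype(int).clip(0,10)*0+0 if 0 else (((X[m]+.055)//.01).astype(int).clip(0,10),((Y[m]+.07)//.01).astype(int).clip(0,13)),W[...,2][m]*1e3)
    print(t,m.sum(),'rows X -55..55, cols Y -70..70 (mm height)');print(H.astype(int))
E
```

```text
d7 176 rows X -55..55, cols Y -70..70 (mm height)
[[ 0  0  0  0  0  0  0  0  0  0  0  0  0  0]
 [23  0  0  0  0  0  0  0  0  0  0  0  0  0]
 [ 0  0  0  0  0  0 13 14  0  0  0  0  0  0]
 [ 0  0  0  0 23 29 29 27 13 15  0  0  0  0]
 [ 0  0 12 21 26 32 28 30 15 14  0  0  0  0]
 [ 0  0  0 12 13  0 15 16 17 14  0  0  0  0]
 [ 0  0  0  0  0  0  0 15 15  0  0  0  0  0]
 [46  0  0  0  0  0  0  0 12  0  0  0  0  0]
 [ 0  0  0  0  0  0  0  0  0  0  0  0  0  0]
 [ 0  0  0  0  0  0  0  0  0  0  0  0  0  0]
 [ 0  0  0  0  0  0  0  0  0 36  0  0  0  0]]
s6 245 rows X -55..55, cols Y -70..70 (mm height)
[[ 0  0  0  0  0  0  0  0  0  0  0  0  0  0]
 [ 0  0  0  0  0  0  0  0  0  0  0  0  0  0]
 [ 0  0  0  0  0  0 14 17 13 15 17  0  0  0]
 [ 0  0  0  0 24 30 31 30 15 18 19  0  0  0]
 [ 0  0 16 22 29 34 29 34 18 18 18  0  0  0]
 [35  0  0  0  0  0  0 18 16 18  0  0  0  0]
 [ 0  0  0  0  0  0  0 16 16  0  0  0  0  0]
 [ 0  0  0  0  0  0  0  0  0  0  0  0  0  0]
 [ 0  0  0  0  0  0  0  0  0  0  0  0  0  0]
 [ 0  0  0  0  0  0  0  0  0  0  0  0  0  0]
 [28 48 44 46 43 41 48 47 47 48 48 49 47  0]]
```

Call:
{"method": "play_rows", "body": {"plan": [[[0, 0, 0.04], 0], [[0, 0, 0], 0], [[0, 0, 0.04], 0], [[0, 0, 0], 0], [[0, 0, 0.04], 0], [[0, 0, 0], 0], [[0, 0, 0.04], 0], [[0, 0, 0], 0]], "grip_force": 20}}

```text
clock: 7.63
ee_pos: [0.423, 0.1382, 0.3936]
ee_rot: [0.65, 0.76, 0.001, 0.001]
contact_force: [4.7, 0.7, 0.9]
finger_gap: 0.0116
grip_force: 33.0
```

```bash
python3 - <<'E'
from h import *
print(cupfit(*tilt('d8'))); s=state(); print(s['grip_force'],s['finger_gap'])
E
```

```text
[0.423  0.1382 0.3936] [4.7 0.7 0.9] [ 0.35 -0.1   0.05]
(1065, [(np.float64(4.1862086002658), np.float64(0.3464788732394366), 118), (np.float64(4.059975716592923), np.float64(0.3436619718309859), 116), (np.float64(4.478160827568686), np.float64(0.3370892018779343), 120), (np.float64(4.19925679613819), np.float64(0.3126760563380282), 114)])
33.08199226856232 0.011427336614511865
```

Call:
{"method": "play_rows", "body": {"plan": [[[0, 0, 0.04], 0], [[0, 0, 0], 0], [[0, 0, 0.04], 0], [[0, 0, 0], 0], [[0, 0, 0.04], 0], [[0, 0, 0], 0], [[0, 0, 0.04], 0], [[0, 0, 0], 0]], "hand": 255, "grip_force": 20}}

```text
clock: 8.35
ee_pos: [0.4231, 0.1382, 0.3941]
ee_rot: [0.65, 0.76, 0.001, 0.001]
contact_force: [5.3, 1.9, 0.2]
finger_gap: 0.0117
grip_force: 32.9
```

Call:
{"method": "play_rows", "body": {"plan": [[[0, 0, 0.04], 0], [[0, 0, 0], 0], [[0, 0, 0.04], 0], [[0, 0, 0], 0], [[0, 0, 0.04], 0], [[0, 0, 0], 0], [[0, 0, 0.04], 0], [[0, 0, 0], 0]]}}

```text
clock: 9.02
ee_pos: [0.4231, 0.1383, 0.3941]
ee_rot: [0.65, 0.76, 0.001, 0.001]
contact_force: [5.2, 1.6, 0.4]
finger_gap: 0.0116
grip_force: 33.0
```

```bash
python3 - <<'E'
from h import *
print(cupfit(*tilt('d9'))); s=state(); print(s['grip_force'],s['finger_gap'])
E
```

```text
[0.4231 0.1383 0.3941] [5.2 1.6 0.4] [ 0.46 -0.33  0.07]
(1240, [(np.float64(4.367637191447635), np.float64(0.3443548387096774), 110), (np.float64(4.252604947319762), np.float64(0.32983870967741935), 108), (np.float64(4.553406225380552), np.float64(0.3225806451612903), 112), (np.float64(5.1070044168559505), np.float64(0.3064516129032258), 114)])
33.109572529792786 0.011455126440366802
```

Call:
{"method": "play_rows", "body": {"plan": [[[-0.0013, 0.0079, -0.02], 0], [[-0.0013, 0.0079, -0.045], 0], [[-0.0013, 0.0079, -0.07], 0], [[-0.0013, 0.0079, -0.081], 0], [[-0.0013, 0.0079, -0.081], 0]]}}

```text
clock: 9.48
ee_pos: [0.4195, 0.1459, 0.3045]
ee_rot: [0.65, 0.76, -0.003, -0.003]
contact_force: [-1.1, 0.0, -2.2]
finger_gap: 0.0119
grip_force: 33.1
```

Call:
{"method": "play_rows", "body": {"plan": [[[0.0019, -0.0118, 0], 0], [[0.0036, -0.0219, 0.0123], 0], [[0.0054, -0.0335, 0.0235], 0], [[0.0075, -0.0463, 0.0332], 0], [[0.0098, -0.0602, 0.0413], 0], [[0.0122, -0.075, 0.0476], 0], [[0.0147, -0.0904, 0.052], 0], [[0.0172, -0.1063, 0.0545], 0]]}}

```text
clock: 10.15
ee_pos: [0.4387, 0.039, 0.3642]
ee_rot: [0.65, 0.76, 0.0, 0.001]
contact_force: [0.9, 0.1, -1.3]
finger_gap: 0.0117
grip_force: 33.0
```

```bash
python3 - <<'E'
from h import *
print(cupfit(*tilt('d10'))); s=state(); print(s['grip_force'],s['finger_gap'])
E
```

```text
[0.4387 0.039  0.3642] [ 0.9  0.1 -1.3] [ 0.11 -0.01 -0.01]
(1132, [(np.float64(4.184094839954049), np.float64(0.4028268551236749), 106), (np.float64(3.8835277024547885), np.float64(0.4001766784452297), 102), (np.float64(3.9907805739427573), np.float64(0.39752650176678445), 104), (np.float64(4.387178784410349), np.float64(0.39399293286219084), 108)])
33.06450426578522 0.011936792045506706
```

Call:
{"method": "play_rows", "body": {"plan": [[[-0.006, 0.037, 0.01], 0], [[-0.012, 0.074, 0.01], 0], [[-0.017, 0.1046, 0.01], 0], [[-0.017, 0.1046, -0.02], 0], [[-0.017, 0.1046, -0.042], 0], [[-0.017, 0.1046, -0.0535], 0], [[-0.017, 0.1046, -0.0535], 0]]}}

```text
clock: 10.78
ee_pos: [0.4201, 0.1447, 0.3068]
ee_rot: [0.65, 0.76, -0.002, -0.002]
contact_force: [-1.5, 0.7, -2.5]
finger_gap: 0.0119
grip_force: 33.0
```

Call:
{"method": "play_rows", "body": {"plan": [[[0.0019, -0.0118, 0], 0], [[0.0039, -0.0239, 0], 0], [[0.0055, -0.0342, 0.0116], 0], [[0.0074, -0.0457, 0.0217], 0], [[0.0095, -0.0583, 0.0303], 0], [[0.0117, -0.072, 0.0373], 0], [[0.014, -0.0864, 0.0425], 0], [[0.0164, -0.1012, 0.0459], 0]]}}

```text
clock: 11.45
ee_pos: [0.4381, 0.0428, 0.357]
ee_rot: [0.65, 0.76, 0.001, 0.0]
contact_force: [-0.1, 2.8, -2.5]
finger_gap: 0.0117
grip_force: 32.0
```

```bash
python3 - <<'E'
from h import *
print(cupfit(*tilt('d11')))
E
```

```text
[0.4381 0.0428 0.357 ] [-0.1  2.8 -2.5] [ 0.79  0.11 -0.02]
(1172, [(np.float64(3.0419774038367535), np.float64(0.49402730375426623), 58), (np.float64(3.2072478790781105), np.float64(0.47952218430034127), 60), (np.float64(4.261349322108002), np.float64(0.32764505119453924), 56), (np.float64(4.32280138278675), np.float64(0.29692832764505117), 62)])
```

Call:
{"method": "play_rows", "body": {"plan": [[[0.0025, -0.0152, 0.0016], 0], [[0.0049, -0.0305, 0.0013], 0], [[0.0074, -0.0456, -0.0009], 0], [[0.0098, -0.0603, -0.005], 0], [[0.0121, -0.0744, -0.0108], 0], [[0.0142, -0.0877, -0.0184], 0], [[0.0162, -0.1001, -0.0275], 0], [[0.0178, -0.1097, -0.0365], 0]]}}

```text
clock: 12.17
ee_pos: [0.4561, -0.0675, 0.3189]
ee_rot: [0.65, 0.76, 0.0, 0.001]
contact_force: [0.5, 0.7, 1.4]
finger_gap: 0.0116
grip_force: 31.1
```

```bash
python3 - <<'E'
from h import *
print(cupfit(*tilt('d12')))
E
```

```text
[ 0.4561 -0.0675  0.3189] [0.5 0.7 1.4] [0.53 0.18 0.07]
(1340, [(np.float64(1.0212485312426267), np.float64(0.9067164179104478), 10), (np.float64(1.1163624863884287), np.float64(0.8962686567164179), 8), (np.float64(1.1181031621555277), np.float64(0.8335820895522388), 12), (np.float64(1.2114519576118212), np.float64(0.7783582089552239), 14)])
```

Call:
{"method": "play_rows", "body": {"plan": [[[0, 0, 0.02], 0], [[0, -0.005, 0.04], 0], [[0.002, -0.025, 0.045], 0], [[0.004, -0.055, 0.045], 0], [[0.006, -0.09, 0.045], 0], [[0.009, -0.125, 0.045], 0], [[0.011, -0.16, 0.045], 0], [[0.013, -0.195, 0.045], 0]]}}

```text
clock: 12.88
ee_pos: [0.4684, -0.2631, 0.3631]
ee_rot: [0.65, 0.76, -0.0, 0.0]
contact_force: [1.4, 0.4, -1.5]
finger_gap: 0.0117
grip_force: 30.5
```

Call:
{"method": "play_rows", "body": {"plan": [[[0.002, -0.03, 0], 0], [[0.004, -0.055, -0.01], 0], [[0.005, -0.068, -0.03], 0], [[0.005, -0.0725, -0.055], 0], [[0.005, -0.0725, -0.075], 0], [[0.005, -0.0725, -0.085], 0], [[0.005, -0.0725, -0.085], 0], [[0.005, -0.0725, -0.085], 0]]}}

```text
clock: 13.55
ee_pos: [0.4736, -0.3338, 0.2781]
ee_rot: [0.65, 0.76, -0.0, -0.0]
contact_force: [0.0, -0.1, -1.8]
finger_gap: 0.0114
grip_force: 30.5
```

```bash
python3 - <<'E'
from h import *
print(cupfit(*tilt('d13')))
E
```

```text
[ 0.4736 -0.3338  0.2781] [ 0.  -0.1 -1.8] [-0.1  -0.04  0.  ]
(576, [(np.float64(1.0317571916864843), np.float64(0.8767361111111112), 8), (np.float64(1.155593297504879), np.float64(0.84375), 6), (np.float64(1.0904112856555912), np.float64(0.8385416666666666), 10), (np.float64(1.2812569620334635), np.float64(0.8020833333333334), 4)])
```

Call:
{"method": "play_rows", "body": {"plan": [[[0, 0, -0.01], 0], [[0, 0, -0.018], 0], [[0, 0, -0.023], 0], [[0, 0, -0.026], 0], [[0, 0, -0.029], 0], [[0.0003, -0.002, -0.031], 0], [[0.0007, -0.004, -0.0335], 0], [[0.001, -0.006, -0.036], 0]]}}

```text
clock: 14.27
ee_pos: [0.4746, -0.3402, 0.2423]
ee_rot: [0.65, 0.76, 0.0, -0.0]
contact_force: [0.2, 1.5, 0.5]
finger_gap: 0.0117
grip_force: 30.9
```

Call:
{"method": "play_rows", "body": {"plan": [[[0.0003, -0.002, -0.0025], 0], [[0.0006, -0.004, -0.005], 0], [[0.0008, -0.005, -0.0065], 0], [[0.0009, -0.006, -0.0075], 0], [[0.0009, -0.006, -0.0075], 0]]}}

```text
clock: 14.68
ee_pos: [0.4754, -0.3463, 0.2345]
ee_rot: [0.65, 0.76, 0.0, -0.0]
contact_force: [-0.0, 1.4, 0.5]
finger_gap: 0.0119
grip_force: 30.8
```

```bash
python3 - <<'E'
from h import *
print(cupfit(*tilt('d14')))
E
```

```text
[ 0.4754 -0.3463  0.2345] [-0.   1.4  0.5] [ 0.45  0.17 -0.  ]
(69, [(np.float64(1.3854007533655022), np.float64(0.6811594202898551), -2), (np.float64(1.4178759709571551), np.float64(0.6666666666666666), -4), (np.float64(1.4750468496164189), np.float64(0.6666666666666666), 0), (np.float64(1.3335211480264775), np.float64(0.6521739130434783), -10)])
```

Call:
{"method": "play_rows", "body": {"plan": [[[0.0001, -0.0008, -0.001], 0], [[0.0001, -0.0008, -0.001], 0]]}}

```text
clock: 14.9
ee_pos: [0.4755, -0.3469, 0.2337]
ee_rot: [0.65, 0.76, 0.0, 0.0]
contact_force: [-0.6, 2.5, 0.7]
finger_gap: 0.0118
grip_force: 30.8
```

Call:
{"method": "play_rows", "body": {"plan": [[[0, 0, 0], 0], [[0, 0, 0], 0], [[0, 0, 0], 0], [[0, 0, 0], 0], [[0, 0, 0], 0], [[0, 0, 0], 0], [[0, 0, 0], 0], [[0, 0, 0], 0]], "hand": 0}}

```text
clock: 15.57
ee_pos: [0.4755, -0.3469, 0.2337]
ee_rot: [0.65, 0.76, -0.0, 0.0]
contact_force: [0.1, -1.9, 0.2]
finger_gap: 0.0855
grip_force: 0.0
```

Call:
{"method": "play_rows", "body": {"plan": [[[0, 0, 0.01], 0], [[0, 0, 0.03], 0], [[0, 0, 0.06], 0], [[0, 0, 0.1], 0], [[0, 0, 0.14], 0], [[0, 0, 0.17], 0], [[0, 0, 0.17], 0]]}}

```text
clock: 16.15
ee_pos: [0.4767, -0.348, 0.4131]
ee_rot: [0.65, 0.76, -0.001, 0.007]
contact_force: [0.6, -0.6, 0.3]
finger_gap: 0.0855
grip_force: 0.0
```

```bash
python3 - <<'E'
from h import *
from scipy.optimize import least_squares
s=state(); print(s['ee_pos'],s['finger_gap'],s['joint_positions'])
f=snap('side','d15'); w=snap('wrist','w15')
for g in (f,w):
    W=world(g); m=(abs(W[...,2]-.081)<.006)&(np.hypot(W[...,0]-.463,W[...,1]+.267)<.06)&(g['img'].mean(2)>75); q=W[m]
    r=least_squares(lambda p:np.hypot(q[:,0]-p[0],q[:,1]-p[1])-.0405,[.463,-.267],loss='soft_l1',f_scale=.003).x
    A=np.c_[q[:,:2],np.ones(len(q))]; pl=np.linalg.lstsq(A,q[:,2],rcond=None)[0]; print(len(q),r,q[:,2].mean(),'rim plane',pl)
    k=np.hypot(W[...,0]-r[0],W[...,1]-r[1])<.025; print('inside z pct',np.nanpercentile(W[...,2][k],[10,50,90]),k.sum())
# lid
W=world(f); c=f['img'].astype(int); b=W[...,:2]-[.438,.099]; m=(c[...,0]>c[...,2]+50)&(np.hypot(*np.moveaxis(b,-1,0))<.16)&(W[...,2]>.06); L=W[m]; print('lid',L.mean(0),np.linalg.svd(L-L.mean(0),full_matrices=False)[2][2],L[:,2].max())
for n,c0,rad in (('bottle',(.452,-.106),.03),('reel',(.682,-.08),.04),('label',(.428,.24),.04)):
    m=(np.hypot(W[...,0]-c0[0],W[...,1]-c0[1])<rad)&(W[...,2]>.02); print(n,cv2.minEnclosingCircle(W[m][:,:2].astype(np.float32)))
E
```

```text
[ 0.47670251 -0.3480417   0.41305441] 0.08549528547315165 [-8.31587804e-01  2.02935780e-01  1.56387527e+00  5.12965295e-05
  1.36071424e+00 -9.87943535e-01]
159 [ 0.46307098 -0.27076062] 0.07942537187096087 rim plane [0.00334797 0.00177783 0.07835753]
inside z pct nan 0
1523 [ 0.46373572 -0.27170639] 0.08172157038663597 rim plane [ 0.00080702 -0.00027414  0.08127397]
inside z pct [0.0072275  0.00826132 0.00926009] 1533
lid [0.5151193  0.12130843 0.14717377] [-0.94609279 -0.1538348   0.28503207] 0.20417950369946225
bottle ((0.4506310522556305, -0.10751129686832428), 0.015163598582148552)
reel ((0.6808119416236877, -0.07303418219089508), 0.02669232338666916)
label ((0.42774826288223267, 0.24119439721107483), 0.02579513005912304)
  return np.nanmean(a, axis, out=out, keepdims=keepdims)
```

Call:
{"method": "play_rows", "body": {"plan": [[[0.01, 0.02, 0.02], 0], [[0.025, 0.055, 0.025], 0], [[0.04, 0.09, 0.025], 0], [[0.055, 0.125, 0.025], 0], [[0.07, 0.16, 0.025], 0], [[0.085, 0.195, 0.025], 0], [[0.09, 0.232, 0.025], 0], [[0.09, 0.27, 0.025], 0]], "hand": 255, "grip_force": 20}}

```text
clock: 16.92
ee_pos: [0.5657, -0.0751, 0.4268]
ee_rot: [0.65, 0.76, -0.0, -0.001]
contact_force: [0.5, -0.0, -0.2]
finger_gap: -0.0001
grip_force: 0.0
```

Call:
{"method": "play_rows", "body": {"plan": [[[0, 0.04, 0], 0], [[0, 0.08, 0], 0], [[0, 0.12, 0], 0], [[0, 0.155, 0], 0], [[0, 0.18, 0], 0], [[0, 0.196, 0], 0], [[0, 0.196, 0], 0], [[0, 0.196, 0], 0]]}}

```text
clock: 17.58
ee_pos: [0.565, 0.1199, 0.4271]
ee_rot: [0.649, 0.761, -0.001, -0.001]
contact_force: [0.1, -1.0, 0.0]
finger_gap: 0.0
grip_force: 0.0
```

```bash
python3 - <<'E'
from h import *
s=state(); print(s['ee_pos'],s['ee_rot'],s['finger_gap'],s['joint_positions'],s['contact_force'])
f=snap('wrist','w16'); W=world(f); b=W[...,:2]-[.438,.099]; X=b@[.987,.1616]; Y=b@[-.1616,.987]
m=(abs(Y)<.07)&(X>.1)&(X<.2); 
for a in np.arange(.1,.2,.01):
    k=(abs(Y)<.05)&(abs(X-a)<.005)&(W[...,2]<.21); print(round(a,2),k.sum(),np.round(np.nanpercentile(W[...,2][k],[50,98]),3) if k.any() else '')
E
```

```text
[0.56495695 0.11986686 0.42707069] [ 0.64899349  0.76079248 -0.00110532 -0.00101738] 1.2881499641872515e-05 [ 3.74712841e-03  1.69065083e-01  1.57471790e+00 -3.55234652e-04
  1.40079373e+00 -1.54465216e-01] [ 0.06474749 -0.95203167  0.03209763]
0.1 2007 [0.203 0.205]
0.11 581 [0.003 0.004]
0.12 575 [0.003 0.004]
0.13 601 [0.003 0.004]
0.14 537 [0.003 0.004]
0.15 573 [0.003 0.004]
0.16 519 [0.003 0.004]
0.17 555 [0.003 0.006]
0.18 621 [0.005 0.006]
0.19 548 [0.004 0.006]
```

Call:
{"method": "play_rows", "body": {"plan": [[[0, 0, -0.035], 0], [[0, 0, -0.065], 0], [[0, 0, -0.084], 0], [[0, 0, -0.084], 0], [[0, 0, -0.084], 0]]}}

```text
clock: 18.05
ee_pos: [0.5652, 0.1179, 0.3435]
ee_rot: [0.65, 0.76, -0.001, -0.001]
contact_force: [0.4, -0.5, -0.6]
finger_gap: -0.0001
grip_force: 0.0
```

Call:
{"method": "play_rows", "body": {"plan": [[[-0.0135, -0.0022, 0.005], 0], [[-0.0283, -0.0046, 0.013], 0], [[-0.0382, -0.0063, 0.018], 0], [[-0.0471, -0.0077, 0.023], 0], [[-0.0634, -0.0104, 0.0227], 0], [[-0.0774, -0.0127, 0.0205], 0], [[-0.0931, -0.0152, 0.016], 0], [[-0.1061, -0.0174, 0.0102], 0]]}}

```text
clock: 18.72
ee_pos: [0.4603, 0.101, 0.3586]
ee_rot: [0.65, 0.76, 0.003, 0.003]
contact_force: [2.3, 0.5, 3.2]
finger_gap: 0.0003
grip_force: 1.7
```

```bash
cat > lid.py <<'E'
from h import *
import sys
s=state(); print(np.round(s['ee_pos'],4),np.round(s['contact_force'],1))
f=snap('side',sys.argv[1]); W=world(f); c=f['img'].astype(int); b=W[...,:2]-[.438,.099]; X=b@[.987,.1616]; Y=b@[-.1616,.987]
m=(c[...,0]>c[...,2]+40)&(abs(Y)<.08)&(abs(X)<.13)&(W[...,2]>.06); L=np.c_[X[m],W[...,2][m]]; L=L[np.isfinite(L).all(1)]
l=cv2.fitLine(L.astype(np.float32),cv2.DIST_HUBER,0,.01,.01).ravel(); a=np.degrees(np.arctan2(l[1],-l[0]))%180; print('lid deg',a,len(L),'X',L[:,0].min(),L[:,0].max(),'Z',L[:,1].min(),L[:,1].max())
E
python3 lid.py d17
```

```text
[0.4603 0.101  0.3586] [2.3 0.5 3.2]
lid deg 79.5435 2564 X -0.12996830934665604 0.06431553558098528 Z 0.06995668947867026 0.6063170394826687
```

Call:
{"method": "play_rows", "body": {"plan": [[[-0.0122, -0.002, -0.0074], 0], [[-0.0236, -0.0039, -0.0162], 0], [[-0.0337, -0.0055, -0.0263], 0], [[-0.0425, -0.007, -0.0376], 0], [[-0.0499, -0.0082, -0.0499], 0], [[-0.0559, -0.0091, -0.063], 0], [[-0.0596, -0.0098, -0.0748], 0], [[-0.0618, -0.0101, -0.0849], 0]]}}

```text
clock: 19.43
ee_pos: [0.3985, 0.0911, 0.2714]
ee_rot: [0.65, 0.76, 0.001, 0.001]
contact_force: [-2.4, -0.5, 4.0]
finger_gap: -0.0001
grip_force: 1.8
```

Call:
{"method": "play_rows", "body": {"plan": [[[0, 0, 0], 0], [[0, 0, -0.003], 0], [[0, 0, -0.006], 0], [[0, 0, -0.008], 0], [[0, 0, -0.008], 0]]}}

```text
clock: 19.85
ee_pos: [0.3982, 0.0914, 0.2624]
ee_rot: [0.65, 0.76, 0.0, 0.001]
contact_force: [0.9, -1.3, 1.1]
finger_gap: -0.0001
grip_force: 0.7
```

```bash
python3 lid.py d18
```

```text
[0.3982 0.0914 0.2624] [ 0.9 -1.3  1.1]
lid deg 81.05177 3584 X -0.12999662640852444 0.05951957280813983 Z 0.07246875769982362 0.5216725579330732
```

Call:
{"method": "play_rows", "body": {"plan": [[[0, 0, -0.0015], 0], [[0, 0, -0.003], 0], [[0, 0, -0.0045], 0], [[0, 0, -0.006], 0], [[0, 0, -0.006], 0]]}}

```text
clock: 20.32
ee_pos: [0.3976, 0.0916, 0.2557]
ee_rot: [0.65, 0.76, 0.0, -0.0]
contact_force: [0.1, 0.1, 0.6]
finger_gap: 0.0004
grip_force: 0.3
```

Call:
{"method": "play_rows", "body": {"plan": [[[0, 0, -0.0005], 0], [[0, 0, -0.001], 0], [[0, 0, -0.0015], 0], [[0, 0, -0.0015], 0]]}}

```text
clock: 20.65
ee_pos: [0.3976, 0.0917, 0.2548]
ee_rot: [0.65, 0.76, -0.0, -0.0]
contact_force: [-1.8, -0.0, 6.8]
finger_gap: 0.0002
grip_force: 3.7
```

Call:
{"method": "play_rows", "body": {"plan": [[[0, 0, -0.0005], 0], [[0, 0, -0.0005], 0], [[0, 0, -0.0005], 0]]}}

```text
clock: 20.9
ee_pos: [0.3977, 0.0917, 0.2547]
ee_rot: [0.65, 0.76, -0.0, -0.0]
contact_force: [-3.1, -0.4, 13.4]
finger_gap: -0.0001
grip_force: 6.4
```

Call:
{"method": "play_rows", "body": {"plan": [[[0, 0, -0.0004], 0], [[0, 0, -0.0004], 0], [[0, 0, -0.0004], 0]]}}

```text
clock: 21.15
ee_pos: [0.3977, 0.0917, 0.2547]
ee_rot: [0.65, 0.76, -0.0, -0.0]
contact_force: [-4.7, -1.2, 17.6]
finger_gap: -0.0002
grip_force: 8.6
```

```bash
python3 - <<'E'
from h import *
s=state(); print(s['ee_pos'],s['contact_force'])
for n in ('side','scene'):
    f=snap(n,n+'20'); W=world(f); c=f['img'].astype(int); b=W[...,:2]-[.438,.099]; X=b@[.987,.1616]; Y=b@[-.1616,.987]
    m=(abs(Y)<.07)&(W[...,2]<.12)&(W[...,2]>.06)&(X<.055)&(X>-.073)&(c[...,0]>c[...,2]+30)
    print(n,m.sum(),np.polyfit(X[m],W[...,2][m],1),X[m].min() if m.any() else '')
E
```

```text
[0.39773569 0.0917076  0.25466009] [-4.66476819 -1.24989412 17.58823612]
side 2059 [-0.00195303  0.08141817] -0.07298052935534839
scene 1372 [0.00302205 0.0832248 ] -0.0729869212473716
```

Call:
{"method": "play_rows", "body": {"plan": [[[0, 0, 0.005], 0], [[0, 0, 0.03], 0], [[0, 0, 0.07], 0], [[0, 0, 0.1], 0], [[0, 0, 0.1], 0], [[0, 0, 0.1], 0]]}}

```text
clock: 21.75
ee_pos: [0.398, 0.0918, 0.3551]
ee_rot: [0.65, 0.76, 0.001, 0.001]
contact_force: [-0.0, 0.5, -0.9]
finger_gap: -0.0001
grip_force: 0.0
```

```bash
python3 - <<'E'
from h import *
from scipy.optimize import least_squares
f=snap('side','d21'); W=world(f); c=f['img'].astype(int); b=W[...,:2]-[.438,.099]; X=b@[.987,.1616]; Y=b@[-.1616,.987]
m=(abs(Y)<.07)&(W[...,2]<.12)&(W[...,2]>.06)&(X<.055)&(X>-.073)&(c[...,0]>c[...,2]+30)
print(m.sum(),np.polyfit(X[m],W[...,2][m],1))
m=(abs(W[...,2]-.081)<.006)&(np.hypot(W[...,0]-.463,W[...,1]+.267)<.06)&(c.mean(2)>75); q=W[m]
print(least_squares(lambda p:np.hypot(q[:,0]-p[0],q[:,1]-p[1])-.0405,[.463,-.267],loss='soft_l1',f_scale=.003).x,q[:,2].mean(),state()['contact_force'])
from cell import sign_off
print(sign_off())
E
```

```text
2549 [0.00500055 0.08130425]
[ 0.463 -0.267] nan [-0.44897495 -1.38742993 -0.05442985]
the job is handed in; nothing more can be done
None<stdin>:7: RuntimeWarning: Mean of empty slice.
  ret = ret.dtype.type(ret / rcount)
```

The job is handed in at about 22 s of robot time, verdict not shown: connectors poured into the case (cup seen empty, the six not counted one by one), cup released upright about 5 mm off its mat's centre, lid then shut to its stop at about 18 N; the bystanders had not moved before the lid step, but my last look at the cup got no reading.

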